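# Lock the tubes into the bench mixer

## Task

Secure the three tubes in the sloping bench mixer: swing the hold-down arm across the tube caps until it meets its stop over the threaded boss, then screw the black hand nut on its end down clockwise until it stops tight against the arm. Leave everything else on the bench where it stands.

Things in the scene. Friction and masses are not known exactly. Their poses are not given: they have to be found in the camera images.
- mixer: Fixed bench tube mixer, white base 190 x 220 mm; origin at the centre of its underside, z up, x away from the robot. Its grey deck slopes 25 degrees, low side at -x (towards the robot), highest edge 137 mm up, and carries three blue-capped tubes in a row along y. A hold-down arm on a steel pivot post at -y swings over them to a steel boss at +y.
- pivot (a point): Fixed point on the pivot axis of the hold-down arm, at the arm's underside. Axes are the deck's: z square to the deck (leaning 25 degrees from vertical towards the robot), x up the slope, y along the tubes to the boss. The arm, an aluminium bar 24 mm wide and 8 mm thick, turns about this z, 41 mm above the deck; the black nut sits on its free end, 130 mm from the pivot axis.
- boss (a point): Fixed point, same axes as pivot, 130 mm along y from it: centre of the top of the steel threaded boss (26 mm across), over which the nut stands when the arm is closed. A steel stop lug stands on its uphill side, as high as the arm's top face.
- hold_arm (a joint): Arm angle (rad): 0 is closed, across the tube caps and against its stop; it grows (counter-clockwise from above) to 1.5 as the arm swings down the slope towards the robot. At angle a the nut lies 130 mm from the pivot along (-sin a, cos a) of the pivot's x and y. Stiff hinge (0.25 N m): stays where left; push it, or carry it round by the nut.
- nut_mid (a point): Centre (half-way up, on the axis) of the black ribbed round nut, 36 mm across, 32 mm tall, white mark on top; z is the screw axis, parallel to the pivot's z. Grip it at any angle about z. Loose, it stands up to 8 mm above the arm's top face on bare screw; tight, its underside meets the arm and this point is 24 mm along the pivot's z from the arm's underside.
- nut (a joint): Turn of the nut relative to the arm (rad), growing clockwise seen from above (tightening). It goes down 2 mm a radian (12.6 mm a turn) and stops hard, tight on the arm, at 4.0; starts between 0.6 and 1.6. Light thread friction (0.06 N m); it stays where it is left. It needs several grasps.
- tip_box: Bystander: white pipette-tip box, 85 x 120 mm, 52 mm high; origin at the centre of its underside.
- pipette: Bystander: pipette lying on the bench, about 280 mm long along its x, 28 mm high; origin at the centre of its underside (of its body).
- tube_rack: Bystander: white rack with small capped tubes, 60 x 150 mm, 77 mm high; origin at the centre of its underside.
- reagent_bottle: Bystander: amber bottle, 64 mm across, 140 mm high; origin at the centre of its underside.
- beaker: Bystander: glass beaker, 70 mm across, 90 mm high; origin at the centre of its underside.
- dish_stack: Bystander: stack of clear dishes, 90 mm across, 45 mm high; origin at the centre of its underside.
- timer: Bystander: grey bench timer, 60 x 70 mm, 22 mm high; origin at the centre of its underside.

How it is judged:
On the way, in this order (a step that is already met when the one before it is completed fails the run):
1. the hold-down arm is closed against its stop (within 0.05 rad), the nut not yet tight (value of joint hold_arm below 0.05 rad), for 0.2 s.
2. with the arm closed, the nut is screwed down tight (within 0.12 rad of its stop) (value of joint hold_arm below 0.05 rad and value of joint nut above 3.88 rad), for 0.2 s.
At the end, for the whole second after the job is handed in: The hold-down arm is within 0.05 rad of its closed stop, the nut is within 0.12 rad of its tight stop (nut angle above 3.88 of 4.0), and both are at rest (all of step 2 and velocity of joint each of nut, hold_arm below 0.05 rad/s); the robot touches nothing.
It fails at once if something else on the bench is shifted by more than 20 mm (distance of any of tip_box, pipette, tube_rack, reagent_bottle, beaker, dish_stack, timer from where it was at the start of the episode above 0.02 m).
It fails at once if something else on the bench is tipped by more than 20 degrees (angle between any of tip_box, pipette, tube_rack, reagent_bottle, beaker, dish_stack, timer's own z axis and vertical above 0.35 rad).
It also fails if it takes over 53 s, if anything falls off the work surface, if the arm or the gripper's body presses on something with over 40 N, if the wrist force passes 120 N, or if a joint passes its speed limit or range.

## Robot

A 6-joint arm with a two-finger parallel gripper is mounted at the origin on the work surface. World frame = base frame: x ahead of the robot, y to its left, z up, the work surface at z = 0. Lengths are in m, angles in rad, forces in N, time in s.
With the tool pointing down it reaches from about 0.275 to 0.825 m from the base axis. Payload 4.9 kg.
Tool frame: the origin (TCP) lies on the centre line of the jaws, within the pads' length; the fingertips stand 19 mm ahead of it and the grasp point (between the pads) is the TCP; z points along the fingers, y is the line along which they close (so a half turn about z gives the same grasp; the last joint's range is limited). The gripper opens to 85 mm and grips with 20 to 120 N. Pads are 22 mm wide; open, the fingers measure 114 mm over their backs; the gripper's body (76 mm by 85 mm) begins 54 mm behind the grasp point. The pads swing forward as they close: fully open they stand 13 mm farther back than shut.
Start: joints at [-1.236, 0.326, -0.193, 1.052, 0, 1.437], TCP at [0.249, -0.491, 0.25] pointing down, gripper open.
Joint ranges: [-2.65, 2.65], [-0.97, 1.79], [-1.3, 1.35], [-1.93, 2.1], [-1.47, 1.37], [-3.14, 3.14]. Speed limits (rad/s): [2.57, 2.57, 3.14, 3.14, 3.14, 3.14].

## Interface

Orientations are given as a unit quaternion [w, x, y, z].
In Python, from station import robot, vision gives the robot as it stands. The module is installed in compiled form; this text tells all that it offers.
- The arm moves only by the tool move_arm, never from a script. Its argument "steps" is a list that holds one entry, the list of rows, each a list of 6 numbers: the shift along the tool's x, y, z in cm, then the turn, a rotation vector about the tool's x, y, z in degrees. A call has 1 to 20 rows; each row is the pose to reach, as a shift and turn from the pose commanded when the call began, along the tool's axes at that moment; what a row does not reach only later rows make up. A row lasts 1/10 s, in which the tool goes at most 50 mm and 8.59 degrees, less where a joint would pass 70% of its speed; a pose out of reach is approached as far as the arm can. A call with a gripper value outside its range is refused whole. "fingers" is the gripper's target within -1 to 1 (fully open at 1, half-way at 0, shut at -1), set as the call begins (left out, the last holds). The fingers move at their own pace and stop on an object; "squeeze" is the grip in N (left out, the last holds). Time passes only in rows, so rows that repeat a pose let the fingers close. It gives the time, the measured TCP pose, the force, the opening and the grip force at its end, in the units of the state.
- robot.get_obs(): the state, without advancing time (a new reading comes with each control period).
- vision.get_image(name): name is "scene" or "top" or "wrist"; returns a dict with "image" (384x512x3 uint8, blue, green, red), "range_z" (384x512 float32, m along the optical axis (not along the pixel's ray), 0 where there is no reading), "fx", "fy", "cx", "cy" (pixels), "view" (4x4, takes a point from world to camera coordinates); the wrist camera has in their place "mount" (4x4, takes a point from camera to tool coordinates, whose origin is the TCP and whose axes are the flange's). Camera axes: x right, y up, looking along -z (the intrinsics and any distortion apply to the point x, -y, -z); pixel columns grow to the right and rows downward; lengths in m; the calibration is good to about 2 mm. A picture is of the moment at which its call begins: read the wrist's pose just before it.
- robot.finish_job(): hands the job in; it is judged then, once.
The state is a dict: "time_s": time; "joint_pos": joint angles; "joint_velocities": joint speeds; "effort": joint torques, N m; "ee_pos": TCP position; "ee_rot": TCP orientation; "contact_force": force on the tool from outside, world axes, zero at the start; "wrist_torque": the same for the moment, N m; "finger_gap": finger opening in m; "finger_force": force on a finger pad.
Only numpy, scipy, OpenCV 4.12 (cv2) and the standard library are available. Lean on these libraries where they do the work, as an engineer would, in place of code of your own. Each camera call takes 0.05 s, during which the arm holds its last target. There are 200 camera calls.

## Working session

There is one attempt and no reset: what is moved stays moved. The work goes in short steps, Python scripts to look and compute and a tool call to move; the robot and the scene stay as the last step left them, time stands still between calls to the robot, and variables do not carry over. Pictures are saved under pics/ and viewed, at most 10 in all, crops included, and the job is handed in when it is done.

Besides the shell and the picture viewer there is one more tool, called after "Emit:" as name(argument=value, ...) on one line, values as JSON. move_arm: Moves the arm, as the interface text tells. Its arguments: {"type":"object","properties":{"steps":{"type":"array","items":{"type":"array","items":{"type":"array","items":{"type":"number"}}}},"fingers":{"type":"number"},"squeeze":{"type":"number"}},"required":["steps"]}

```bash
mkdir -p pics
cat > h.py <<'E'
import numpy as np, cv2
from station import robot, vision
from scipy.spatial.transform import Rotation as R
def cloud(im):
    z=im["range_z"]; v,u=np.mgrid[:z.shape[0],:z.shape[1]]
    p=np.stack([(u-im["cx"])/im["fx"]*z,-(v-im["cy"])/im["fy"]*z,-z,np.ones_like(z)],-1)
    if "view" in im: T=np.linalg.inv(im["view"])
    else:
        o=robot.get_obs(); q=o["ee_rot"]; M=np.eye(4); M[:3,:3]=R.from_quat([q[1],q[2],q[3],q[0]]).as_matrix(); M[:3,3]=o["ee_pos"]; T=M@im["mount"]
    return (p@T.T)[...,:3]
E
python3 - <<'E'
from h import *
for n in ("scene","top"):
    im=vision.get_image(n); cv2.imwrite(f"pics/{n}.png",im["image"]); np.save(n+"_c.npy",cloud(im)); print(n,{k:v for k,v in im.items() if k not in("image","range_z")})
print(robot.get_obs())
E
```

```text
scene {'fx': 460.0007722105, 'fy': 460.0007722105, 'cx': 256.7693930832935, 'cy': 187.93869639234262, 'view': array([[-2.03164118e-04,  9.99819506e-01,  1.89977605e-02,
         1.72399026e-02],
       [-5.85651713e-01, -1.55178403e-02,  8.10414257e-01,
         2.19073750e-01],
       [ 8.10562786e-01, -1.09614239e-02,  5.85549159e-01,
        -1.75182419e+00],
       [ 0.00000000e+00,  0.00000000e+00,  0.00000000e+00,
         1.00000000e+00]])}
top {'fx': 363.85584326117834, 'fy': 363.85584326117834, 'cx': 254.8984845823755, 'cy': 193.70086012380338, 'view': array([[ 0.00913102, -0.99952627,  0.02939137, -0.038577  ],
       [ 0.99077387,  0.01301781,  0.13489878, -0.59017594],
       [-0.13521749,  0.02788844,  0.99042338, -1.1556308 ],
       [ 0.        ,  0.        ,  0.        ,  1.        ]])}
{'time_s': 0.1, 'joint_pos': array([-1.23619633e+00,  3.26902342e-01, -1.93479278e-01,  1.05197438e+00,
       -1.13506909e-05,  1.43658212e+00]), 'joint_velocities': array([ 8.50498519e-04,  4.55806508e-06,  4.07383261e-03,  2.50686406e-03,
       -4.87261128e-04,  1.33210782e-04]), 'effort': array([ 4.66995825e-04, -4.44242656e+01,  2.63036352e+01,  7.96179695e-03,
        1.80727403e-05,  1.20568558e-05]), 'ee_pos': array([ 0.24834677, -0.49019898,  0.24956411]), 'ee_rot': array([-7.75356610e-04,  9.72651926e-01,  2.32266276e-01, -8.36501717e-05]), 'contact_force': array([0.43798302, 0.14718291, 0.25608924]), 'wrist_torque': array([ 0.02295111,  0.01272486, -0.04987393]), 'finger_force': 0.0, 'finger_gap': 0.08515711240034492}
```

View pics/scene.png

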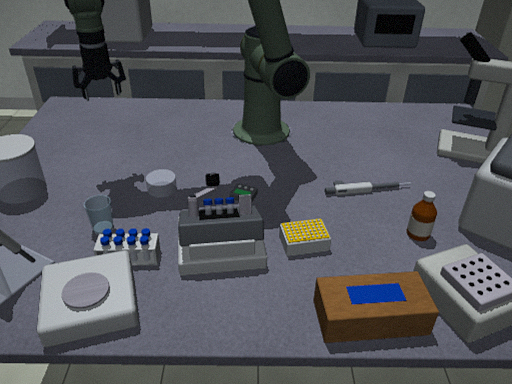

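View pics/top.png

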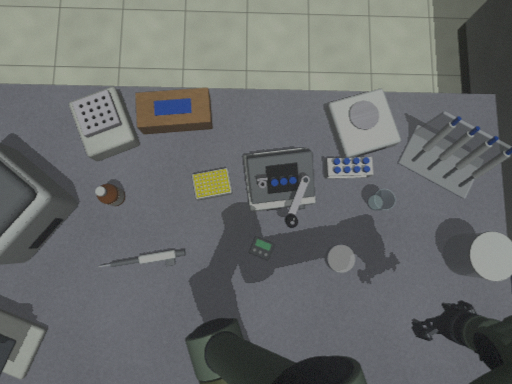

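The scene view shows the open arm's nut at (212,180) and the mixer at (222,230). The top view shows the pivot at (305,180), the boss at (262,182), the nut at (292,221), the timer at (262,247) and the dishes at (341,259).

Run:
```python
from h import *
c=np.load("top_c.npy"); im=cv2.imread("pics/top.png")
np.set_printoptions(precision=3,suppress=True)
for n,(u,v) in dict(piv=(305,180),boss=(262,182),nut=(292,221),mid=(299,200),timer=(262,247),dish=(341,259)).items(): print(n,c[v,u])
s=np.s_[140:215,240:318]; P=c[s].reshape(-1,3)
m=(P[:,2]>.07)&(P[:,2]<.145)
# deck plane ransac
Q=P[m]; rng=np.random.default_rng(0); best=0
for _ in range(500):
    a=Q[rng.choice(len(Q),3,0)]; n=np.cross(a[1]-a[0],a[2]-a[0]); l=np.linalg.norm(n)
    if l<1e-6: continue
    n/=l; n*=np.sign(n[2]); k=abs((Q-a[0])@n)<.002
    if n[2]>.8 and n[2]<.97 and k.sum()>best: best=k.sum(); K=k
q=Q[K]; q0=q.mean(0); n=np.linalg.svd(q-q0)[2][2]; n*=np.sign(n[2])
print("deck",best,len(Q),n,q0,"tilt",np.degrees(np.arccos(n[2])),"yaw",np.degrees(np.arctan2(-n[1],-n[0])))
print(cv2.minAreaRect(q[:,:2].astype(np.float32)))
d=(P-q0)@n
for lo,hi in((.03,.046),(.046,.053),(.053,.06),(.06,.075),(.075,.1)):
    k=(d>lo)&(d<hi); print(lo,hi,k.sum(),P[k].mean(0),P[k].min(0),P[k].max(0))
# nut cluster
hsv=im; W=c[205:235,278:305].reshape(-1,3); k=W[:,2]>.06; W=W[k]; dd=(W-q0)@n
print("nut h",np.percentile(dd,[5,50,80,90,95,99])); t=dd>np.percentile(dd,98)-.004; print(t.sum(),W[t].mean(0),W[t].min(0),W[t].max(0))
big=cv2.resize(im[135:240,235:325],None,fx=6,fy=5.5,interpolation=2); cv2.imwrite("pics/crop.png",big)
```

```text
piv [ 0.618 -0.179  0.154]
boss [ 0.612 -0.05   0.144]
nut [ 0.496 -0.142  0.133]
mid [ 0.562 -0.165  0.123]
timer [ 0.417 -0.058  0.019]
dish [ 0.381 -0.312  0.04 ]
deck 1495 3269 [-0.419 -0.053  0.906] [ 0.639 -0.105  0.107] tilt 24.98505712096466 yaw 7.243058080315216
((0.6353349685668945, -0.11091311275959015), (0.13515783846378326, 0.20427629351615906), 7.657857418060303)
0.03 0.046 254 [ 0.612 -0.105  0.138] [ 0.526 -0.183  0.1  ] [ 0.64  -0.032  0.154]
0.046 0.053 301 [ 0.579 -0.151  0.13 ] [ 0.52  -0.189  0.103] [ 0.634 -0.035  0.161]
0.053 0.06 25 [ 0.597 -0.17   0.144] [ 0.519 -0.185  0.113] [ 0.63  -0.129  0.157]
0.06 0.075 5 [ 0.519 -0.138  0.119] [ 0.518 -0.144  0.117] [ 0.519 -0.132  0.123]<stdin>:19: RuntimeWarning: Mean of empty slice.
  ret = um.true_divide(
Traceback (most recent call last):
ValueError: zero-size array to reduction operation minimum which has no identity
```

Run:
```python
from h import *
np.set_printoptions(precision=4,suppress=True)
c=np.load("top_c.npy"); im=cv2.imread("pics/top.png")
y=np.radians(7.45);t=np.radians(25)
D=(R.from_euler('z',y)*R.from_euler('y',-t)).as_matrix(); q0=np.array([.639,-.105,.107]); print(D[:,2])
L=(c-q0)@D
def st(n,k):
    q=L[k]; print(n,len(q),"mean",q.mean(0),"min",q.min(0),"max",q.max(0),"mid",(q.min(0)+q.max(0))/2)
v,u=np.mgrid[:384,:512]
reg=lambda u0,u1,v0,v1:(u>=u0)&(u<u1)&(v>=v0)&(v<v1)
st("pivtop",reg(295,318,168,192)&(L[...,2]>.044)&(L[...,2]<.06))
st("boss",reg(250,273,172,195)&(L[...,2]>.034)&(L[...,2]<.056))
st("nuttop",reg(280,304,208,235)&(L[...,2]>.068)&(L[...,2]<.11))
print(np.round(L[208:235:2,282:304:2,2]*1000).astype(int))
a=(reg(285,312,172,215)&(L[...,2]>.044)&(L[...,2]<.054)); q=L[a][:,:2]; print(cv2.fitLine(q.astype(np.float32),cv2.DIST_HUBER,0,.01,.01).ravel(), cv2.minAreaRect((q*1000).astype(np.float32)))
cv2.imwrite("pics/crop.png",cv2.resize(im[135:240,235:325],None,fx=5.5,fy=5.5,interpolation=2))
```

```text
[-0.4191 -0.0548  0.9063]
pivtop 131 mean [-0.0197 -0.0638  0.0495] min [-0.0435 -0.0809  0.044 ] max [ 0.0065 -0.0423  0.0563] mid [-0.0185 -0.0616  0.0502]
boss 100 mean [-0.      0.0554  0.0423] min [-0.0183  0.0264  0.0345] max [0.0159 0.0726 0.0523] mid [-0.0012  0.0495  0.0434]
nuttop 130 mean [-0.1212 -0.0151  0.0843] min [-0.1416 -0.0344  0.0687] max [-0.1051  0.0027  0.0898] mid [-0.1233 -0.0158  0.0793]
[[-60 -53 -61 -56  49  51  48  51 -25 -24 -24]
 [-61 -54 -55  44  47  45  51  48 -50 -57 -54]
 [-53 -52 -53  50  45  46  49 -50 -51 -51 -51]
 [-49 -49 -51  61  62  62  51 -49 -50 -43 -43]
 [-49 -44  66  65  77  85  81 -42 -50 -47 -45]
 [-43  54  81  86  85  88  88  80 -41 -43 -38]
 [-40  60  86  90  85  89  87  87 -39 -37 -40]
 [-38 -37  85  88  83  88  87  87 -35 -37 -36]
 [-35 -37  84  87  90  86  85  87 -34 -37 -30]
 [-35 -31 -33  87  86  85  87 -31 -30 -30 -29]
 [-34 -24 -30 -28 -32 -29 -28 -29 -25 -29 -26]
 [-25 -26 -23 -28 -28 -27 -24 -27 -27 -23 -24]
 [-25 -25 -24 -26 -24 -22 -23 -25 -25 -21 -17]
 [-24 -21 -24 -23 -23 -20 -18 -22 -22 -17 -20]]
[ 0.9033 -0.429  -0.0547 -0.0477] ((-54.25227355957031, -48.49156951904297), (25.05828857421875, 130.49496459960938), 64.53298950195312)
```

View pics/crop.png

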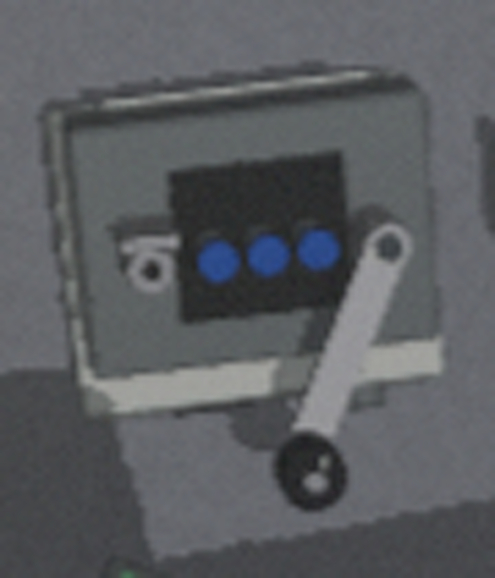

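The crop shows the pivot at about (388,245), the nut at (312,470), the boss at (150,270) and its lug above that at (150,243). In deck coordinates the arm is open about 1.13 rad and the nut stands about 5.5 mm above the arm.

Next I spin while moving over the nut, so that joint 6 has room for the full tightening turn.

```bash
cat >> h.py <<'E'
np.set_printoptions(precision=3,suppress=True)
D=(R.from_euler('z',7.45,degrees=True)*R.from_euler('y',-25,degrees=True)).as_matrix(); q0=np.array([.639,-.105,.107])
PIV=np.array([-.005,-.0713,.041])
def obs():
    o=robot.get_obs(); q=o["ee_rot"]; return o,R.from_quat([q[1],q[2],q[3],q[0]]).as_matrix()
def go(Rt,p):
    o,C=obs(); print("shift cm",(C.T@(p-o["ee_pos"])*100).round(2),"rot deg",R.from_matrix(C.T@Rt).as_rotvec(degrees=True).round(1))
def deckrot(phi): return D@R.from_euler('z',phi,degrees=True).as_matrix()@np.diag([1,-1,-1.])
def nutpos(a,z): return q0+D@(PIV+[-.13*np.sin(a),.13*np.cos(a),z])
E
python3 - <<'E'
from h import *
p=nutpos(1.127,.03+.12); print(p, nutpos(1.127,.03),nutpos(0,.03))
go(R.from_euler('z',197,degrees=True).as_matrix()@np.diag([1,-1,-1.]),p)
E
```

```text
[ 0.451 -0.145  0.228] [ 0.501 -0.139  0.12 ] [ 0.597 -0.051  0.169]
shift cm [ 33.66 -21.62   2.16] rot deg [   0.    -0.1 -170.1]
```

Emit:
move_arm(steps=[[[4,-2.5,0,0,0,-8.5],[8,-5,0,0,0,-17],[12,-7.5,0,0,0,-25.5],[16,-10,0,0,0,-34],[20,-12.5,0.5,0,0,-42.5],[24,-15,1,0,0,-51],[28,-18,1.5,0,0,-59.5],[31,-20,2,0,0,-68],[33,-21,2,0,0,-76.5],[33.6,-21.6,2,0,0,-85],[33.6,-21.6,2,0,0,-93.5],[33.6,-21.6,2,0,0,-102],[33.6,-21.6,2,0,0,-110.5],[33.6,-21.6,2,0,0,-119],[33.6,-21.6,2,0,0,-127.5],[33.6,-21.6,2,0,0,-136],[33.6,-21.6,2,0,0,-144.5],[33.6,-21.6,2,0,0,-153],[33.6,-21.6,2,0,0,-161.5],[33.6,-21.6,2,0,0,-170]]], fingers=1)

```text
time_s: 2.1
ee_pos: [0.4504, -0.146, 0.2299]
ee_rot: [-0.0, -0.15, 0.989, 0.0]
contact_force: [0.1, -0.1, 0.7]
finger_gap: 0.0854
finger_force: 0.0
```

Run:
```python
from h import *
o,C=obs(); print(o["time_s"],o["joint_pos"],o["ee_pos"])
go(deckrot(283),nutpos(1.127,.03+.12))
```

```text
2.1 [-0.47   0.202 -0.416  0.954 -0.    -0.77 ] [ 0.45  -0.146  0.23 ]
shift cm [-0.08  0.06  0.16] rot deg [ 23.3 -15.5 -91.6]
```

Emit:
move_arm(steps=[[[0,0,0,23.3,-15.5,-91.6],[0,0,0,23.3,-15.5,-91.6],[0,0,0,23.3,-15.5,-91.6],[0,0,0,23.3,-15.5,-91.6],[0,0,0,23.3,-15.5,-91.6],[0,0,0,23.3,-15.5,-91.6],[0,0,0,23.3,-15.5,-91.6],[0,0,0,23.3,-15.5,-91.6],[0,0,0,23.3,-15.5,-91.6],[0,0,0,23.3,-15.5,-91.6],[0,0,0,23.3,-15.5,-91.6],[0,0,0,23.3,-15.5,-91.6],[0,0,0,23.3,-15.5,-91.6]]])

```text
time_s: 3.4
ee_pos: [0.4503, -0.1464, 0.23]
ee_rot: [-0.145, 0.799, -0.561, 0.16]
contact_force: [-1.0, -0.2, 0.2]
finger_gap: 0.0856
finger_force: 0.0
```

Run:
```python
from h import *
o,C=obs(); print(o["time_s"],o["joint_pos"],o["ee_pos"])
im=vision.get_image("wrist"); cv2.imwrite("pics/w1.png",im["image"]); c=cloud(im); L=(c-q0)@D
k=(L[...,2]>.078)&(L[...,2]<.1)&(abs(L[...,0]+.122)<.03)&(abs(L[...,1]+.0155)<.03)&(im["range_z"]>0)
q=L[k]; print(k.sum(),q.mean(0),(q.min(0)+q.max(0))/2,np.median(q[:,2]),cv2.minEnclosingCircle((q[:,:2]*1000).astype(np.float32)))
a=(L[...,2]>.044)&(L[...,2]<.053)&(L[...,0]>-.11)&(L[...,0]<-.03)&(L[...,1]<0)&(im["range_z"]>0); q=L[a]; print(a.sum(),np.median(q[:,2]),cv2.minAreaRect((q[:,:2]*1000).astype(np.float32)))
go(deckrot(283),nutpos(1.127,.03+.006))
print("nut nominal local",PIV+[-.13*np.sin(1.127),.13*np.cos(1.127),.03], "tcp local",(o["ee_pos"]-q0)@D, "R err",(D.T@C))
```

```text
3.4 [-0.654 -0.035 -0.773  0.511  0.301 -2.523] [ 0.45  -0.146  0.23 ]
1753 [-0.123 -0.021  0.086] [-0.124 -0.02   0.084] 0.08660194241447108 ((-123.44141387939453, -19.7265682220459), 19.094928741455078)
2982 0.04978463901044857 ((-66.8563003540039, -46.03651809692383), (24.419675827026367, 92.31389617919922), 65.01856231689453)
shift cm [-0.13 -0.   11.58] rot deg [ 0.  -0.2 -0.5]
nut nominal local [-0.122 -0.015  0.071] tcp local [-0.122 -0.017  0.193] R err [[ 0.216 -0.976 -0.   ]
 [-0.976 -0.216 -0.003]
 [ 0.003  0.001 -1.   ]]
```

View pics/w1.png

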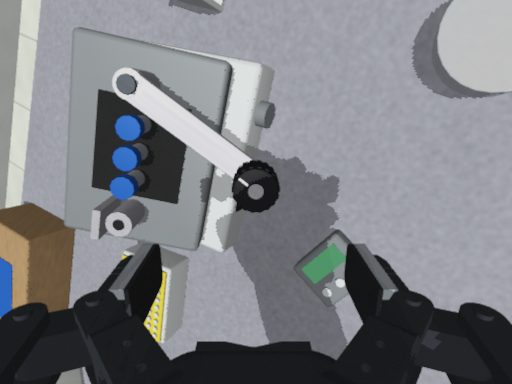

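The wrist view shows the nut at (256,187), the pivot at (127,82), the boss at (119,224), and clear space around the nut. I'll use the wrist camera for positions relative to the tool.

Run:
```python
from h import *
im=vision.get_image("wrist"); L=(cloud(im)-q0)@D
for n,(u,v) in dict(piv=(127,82),boss=(112,224),boss2=(119,231),bossc=(119,224),arm=(190,138)).items(): print(n,np.median(L[v-2:v+3,u-2:u+3].reshape(-1,3),0))
nut=np.array([-.1234,-.0200]); 
piv=np.median(L[80:85,125:130].reshape(-1,3),0)[:2]; d=nut-piv; print("a",np.arctan2(-d[0],d[1]),np.linalg.norm(d))
import re
s=open("h.py").read(); print(piv)
go(deckrot(283),q0+D@np.array([-.1234,-.0200,.0706+.006]))
```

```text
piv [-0.007 -0.076  0.055]
boss [-0.     0.057  0.041]
boss2 [-0.008  0.063  0.041]
bossc [-0.007  0.055  0.041]
arm [-0.061 -0.042  0.05 ]
a 1.1260191217450222 0.12936784770923226
[-0.007 -0.076]
shift cm [ 0.29  0.22 11.63] rot deg [ 0.  -0.2 -0.4]
```

Emit:
move_arm(steps=[[[0.3,0.2,3,0,0,0],[0.3,0.2,6,0,0,0],[0.3,0.2,8,0,0,0],[0.3,0.2,9.5,0,0,0],[0.3,0.2,10.5,0,0,0],[0.3,0.2,11.2,0,0,0],[0.3,0.2,11.6,0,0,0],[0.3,0.2,11.6,0,0,0],[0.3,0.2,11.6,0,0,0]]])

```text
time_s: 4.4
ee_pos: [0.4988, -0.1437, 0.1251]
ee_rot: [-0.145, 0.8, -0.559, 0.161]
contact_force: [0.1, 0.5, -0.5]
finger_gap: 0.0856
finger_force: 0.0
```

Emit:
move_arm(steps=[[[0,0,0,0,0,0],[0,0,0,0,0,0],[0,0,0,0,0,0],[0,0,0,0,0,0],[0,0,0,0,0,0],[0,0,0,0,0,0],[0,0,0,0,0,0],[0,0,0,0,0,0],[0,0,0,0,0,0],[0,0,0,0,0,0]]], fingers=-1, squeeze=35)

```text
time_s: 5.4
ee_pos: [0.4984, -0.1437, 0.1248]
ee_rot: [-0.145, 0.8, -0.559, 0.161]
contact_force: [-4.4, -0.3, 5.2]
finger_gap: 0.035
finger_force: 36.0
```

Run:
```python
from h import *
o,C=obs(); print(o["joint_pos"],o["contact_force"],o["wrist_torque"],o["finger_gap"],o["finger_force"])
l=(o["ee_pos"]-q0)@D; print("local",l)
piv=np.array([-.007,-.076,0]); r=l-piv; r[2]=0; print(np.linalg.norm(r),np.arctan2(-r[0],r[1]))
T=D.T@C
for th in np.arange(8,70,6.5):
    rr=R.from_euler('z',-th,degrees=True).apply(r); print(th.round(1),(T.T@(rr-r)*100).round(2))
```

```text
[-0.576  0.21  -0.844  0.173  0.276 -2.449] [-4.44  -0.344  5.19 ] [-0.005  0.692 -0.021] 0.0349866681295711 35.979371666908264
local [-0.123 -0.02   0.077]
0.1290577241641545 1.1232794097807484
8.0 [-1.33 -1.21 -0.  ]
14.5 [-2.28 -2.33 -0.01]
21.0 [-3.1  -3.54 -0.01]
27.5 [-3.77 -4.84 -0.01]
34.0 [-4.3  -6.2  -0.01]
40.5 [-4.66 -7.62 -0.02]
47.0 [-4.86 -9.07 -0.02]
53.5 [ -4.9  -10.53  -0.02]
60.0 [ -4.77 -11.99  -0.02]
66.5 [ -4.48 -13.42  -0.02]
```

Emit:
move_arm(steps=[[[-0.65,-0.58,0,0,0,4],[-1.33,-1.21,0,0,0,8],[-1.8,-1.75,0,0,0,11.2],[-2.28,-2.33,0,0,0,14.5],[-2.7,-2.92,0,0,0,17.7],[-3.1,-3.54,0,0,0,21],[-3.45,-4.18,0,0,0,24.2],[-3.77,-4.84,0,0,0,27.5],[-4.05,-5.51,0,0,0,30.7],[-4.3,-6.2,0,0,0,34],[-4.5,-6.9,0,0,0,37.2],[-4.66,-7.62,0,0,0,40.5],[-4.78,-8.34,0,0,0,43.7],[-4.86,-9.07,0,0,0,47],[-4.9,-9.8,0,0,0,50.2],[-4.9,-10.53,0,0,0,53.5],[-4.86,-11.26,0,0,0,56.7],[-4.77,-12,0,0,0,60],[-4.77,-12,0,0,0,60]]])

```text
time_s: 7.3
ee_pos: [0.5852, -0.0569, 0.1702]
ee_rot: [0.207, -0.414, 0.884, -0.065]
contact_force: [-6.5, 3.7, 8.3]
finger_gap: 0.0353
finger_force: 36.4
```

```bash
cat > s.py <<'E'
from h import *
o,C=obs(); print(o["time_s"],o["joint_pos"],"F deck",o["contact_force"]@D,"T",o["wrist_torque"]@D,o["finger_gap"],o["finger_force"])
l=(o["ee_pos"]-q0)@D; print("local",l)
piv=np.array([-.007,-.076,0]); r=l-piv; r[2]=0; print(np.linalg.norm(r),np.arctan2(-r[0],r[1]))
T=D.T@C
for th in np.arange(1,12,1): print(th,(T.T@(R.from_euler('z',-th,degrees=True).apply(r)-r)*100).round(2))
E
python3 s.py
```

```text
7.3 [-0.312  0.227 -0.667  0.276  0.184 -1.15 ] F deck [-1.905  4.552 10.081] T [ 1.081  0.543 -0.058] 0.03529743996531135 36.4071661233902
local [-0.016  0.055  0.077]
0.13093978137871698 0.06891436487840633
1 [-0.18 -0.14  0.  ]
2 [-0.35 -0.29  0.  ]
3 [-0.52 -0.44  0.  ]
4 [-0.69 -0.6   0.  ]
5 [-0.86 -0.75  0.  ]
6 [-1.02 -0.91  0.  ]
7 [-1.18 -1.07  0.  ]
8 [-1.34 -1.24  0.  ]
9 [-1.5  -1.41  0.  ]
10 [-1.65 -1.58  0.  ]
11 [-1.8  -1.75  0.  ]
```

Emit:
move_arm(steps=[[[-0.18,-0.14,0,0,0,1],[-0.35,-0.29,0,0,0,2],[-0.52,-0.44,0,0,0,3],[-0.69,-0.6,0,0,0,4],[-0.78,-0.68,0,0,0,4.5],[-0.78,-0.68,0,0,0,4.5],[-0.78,-0.68,0,0,0,4.5]]])

```text
time_s: 8.0
ee_pos: [0.5925, -0.0556, 0.1735]
ee_rot: [0.208, -0.379, 0.9, -0.057]
contact_force: [-10.2, 2.8, 9.4]
finger_gap: 0.0347
finger_force: 36.7
```

```bash
python3 s.py|head -4
```

```text
8.0 [-0.304  0.236 -0.644  0.293  0.179 -1.064] F deck [-4.834  4.113 12.666] T [ 0.973  1.397 -0.011] 0.034735611329714304 36.739792227745056
local [-0.008  0.055  0.077]
0.13101071521639515 0.006600136971869917
1 [-0.18 -0.14 -0.  ]
```

Emit:
move_arm(steps=[[[-0.1,-0.07,0,0,0,0.5],[-0.18,-0.14,0,0,0,1],[-0.26,-0.21,0,0,0,1.5],[-0.26,-0.21,0,0,0,1.5],[-0.26,-0.21,0,0,0,1.5]]])

```text
time_s: 8.5
ee_pos: [0.5929, -0.0555, 0.1733]
ee_rot: [0.206, -0.366, 0.906, -0.053]
contact_force: [-18.4, 2.4, 11.9]
finger_gap: 0.0347
finger_force: 37.4
```

```bash
python3 s.py|head -4
```

```text
8.5 [-0.302  0.238 -0.638  0.301  0.176 -1.036] F deck [-11.234   4.769  18.415] T [ 0.821  2.653 -0.065] 0.03469470220042967 37.36229360103607
local [-0.008  0.055  0.077]
0.13109945154590794 0.00477333671585389
1 [-0.18 -0.14 -0.  ]
```

Emit:
move_arm(steps=[[[0,0,0.03,0,0,7],[0,0,0.05,0,0,14],[0,0,0.07,0,0,21],[0,0,0.1,0,0,28],[0,0,0.12,0,0,35],[0,0,0.15,0,0,42],[0,0,0.17,0,0,49],[0,0,0.2,0,0,56],[0,0,0.22,0,0,63],[0,0,0.24,0,0,70],[0,0,0.24,0,0,70]]])

```text
time_s: 9.6
ee_pos: [0.5936, -0.0536, 0.171]
ee_rot: [0.199, 0.22, 0.952, 0.077]
contact_force: [-18.5, 5.4, 12.8]
finger_gap: 0.0354
finger_force: 37.3
```

```bash
python3 s.py|head -4
```

```text
9.6 [-0.3    0.243 -0.639  0.297  0.179  0.189] F deck [-10.62    7.798  19.034] T [ 1.749  2.442 -0.119] 0.03537604945648524 37.342098355293274
local [-0.008  0.057  0.074]
0.1328140066671634 0.005647344196319439
1 [-0.19  0.13 -0.  ]
```

Turning well (torque is about thread friction). Continue.

Emit:
move_arm(steps=[[[0,0,0.03,0,0,7],[0,0,0.05,0,0,14],[0,0,0.07,0,0,21],[0,0,0.1,0,0,28],[0,0,0.12,0,0,35],[0,0,0.15,0,0,42],[0,0,0.17,0,0,49],[0,0,0.2,0,0,56],[0,0,0.22,0,0,63],[0,0,0.24,0,0,70],[0,0,0.24,0,0,70]]])

```text
time_s: 10.7
ee_pos: [0.5958, -0.0535, 0.1695]
ee_rot: [0.12, 0.725, 0.654, 0.178]
contact_force: [-14.4, 6.2, 11.6]
finger_gap: 0.0352
finger_force: 37.3
```

```bash
python3 s.py|head -4
```

```text
10.7 [-0.299  0.248 -0.638  0.29   0.179  1.41 ] F deck [-7.278  8.058 16.156] T [1.743 2.034 0.361] 0.035160750409341926 37.27056384086609
local [-0.006  0.057  0.072]
0.13267835029143354 -0.0047193002335224185
1 [ 0.05  0.23 -0.  ]
```

Emit:
move_arm(steps=[[[0,0,0.02,0,0,4],[0,0,0.03,0,0,8],[0,0,0.04,0,0,12],[0,0,0.04,0,0,12]]])

```text
time_s: 11.1
ee_pos: [0.5951, -0.0564, 0.1688]
ee_rot: [0.103, 0.79, 0.575, 0.186]
contact_force: [-18.3, -1.8, 12.7]
finger_gap: 0.0348
finger_force: 37.7
```

```bash
python3 s.py|head -4
```

```text
11.1 [-0.301  0.248 -0.639  0.289  0.172  1.618] F deck [-11.261   0.597  19.285] T [0.2   2.88  0.629] 0.03475465188426562 37.74999439716339
local [-0.008  0.054  0.072]
0.129847207427442 0.004694583642926287
1 [ 0.1   0.21 -0.  ]
```

Emit:
move_arm(steps=[[[0,0,0,0,0,0],[0,0,0,0,0,0],[0,0,0,0,0,3],[0,0,0,0,0,6],[0,0,0,0,0,9],[0,0,0,0,0,12],[0,0,0,0,0,12]]], squeeze=60)

```text
time_s: 11.8
ee_pos: [0.5947, -0.0567, 0.1684]
ee_rot: [0.083, 0.846, 0.489, 0.195]
contact_force: [-19.2, -2.3, 11.3]
finger_gap: 0.0344
finger_force: 58.8
```

```bash
python3 s.py|head -4
```

```text
11.8 [-0.301  0.248 -0.639  0.29   0.172  1.827] F deck [-12.772   0.253  18.439] T [0.006 2.899 0.829] 0.03437175838042295 58.8189160823822
local [-0.008  0.054  0.072]
0.12968588764352498 0.008989294950348985
1 [ 0.14  0.18 -0.  ]
```

Emit:
move_arm(steps=[[[0,0,0,0,0,0],[0,0,0,0,0,0],[0,0,0,0,0,0],[0,0,0,0,0,0],[0,0,0,0,0,0],[0,0,0,0,0,0],[0,0,-2,0,0,0],[0,0,-5,0,0,0],[0,0,-9,0,0,0],[0,0,-12,0,0,0],[0,0,-12,0,0,0]]], fingers=1)

```text
time_s: 12.9
ee_pos: [0.5504, -0.0637, 0.2841]
ee_rot: [0.087, 0.844, 0.489, 0.202]
contact_force: [0.5, -1.1, 0.3]
finger_gap: 0.0855
finger_force: 0.0
```

```bash
python3 s.py|head -4
python3 - <<'E'
from h import *
im=vision.get_image("wrist"); cv2.imwrite("pics/w2.png",im["image"]); L=(cloud(im)-q0)@D
k=(L[...,2]>.072)&(L[...,2]<.1)&(abs(L[...,0]+.007)<.03)&(abs(L[...,1]-.055)<.03)&(im["range_z"]>0)
q=L[k]; print(k.sum(),np.median(q,0),cv2.minEnclosingCircle((q[:,:2]*1000).astype(np.float32)))
a=(L[...,2]>.045)&(L[...,2]<.053)&(abs(L[...,0]+.007)<.03)&(L[...,1]<.03)&(L[...,1]>-.06)&(im["range_z"]>0); q=L[a]; print(a.sum(),np.median(q[:,2]),cv2.minAreaRect((q[:,:2]*1000).astype(np.float32)),cv2.fitLine(q[:,:2].astype(np.float32),cv2.DIST_HUBER,0,.01,.01).ravel())
E
```

```text
12.9 [-0.349  0.03  -0.569  0.57   0.194  1.783] F deck [ 0.459 -1.142  0.122] T [-0.079  0.334  0.006] 0.08545809345401724 0.0
local [0.    0.052 0.195]
0.12859932483842273 -0.05502958427405928
1 [0.12 0.19 0.  ]
1641 [-0.006  0.057  0.08 ] ((-7.629380226135254, 56.09186935424805), 19.17803382873535)
2194 0.047930345331323565 ((-7.293037414550781, -15.011394500732422), (24.360742568969727, 89.83354187011719), 0.38527265191078186) [ 0.001 -1.    -0.007 -0.014]
```

View pics/w2.png

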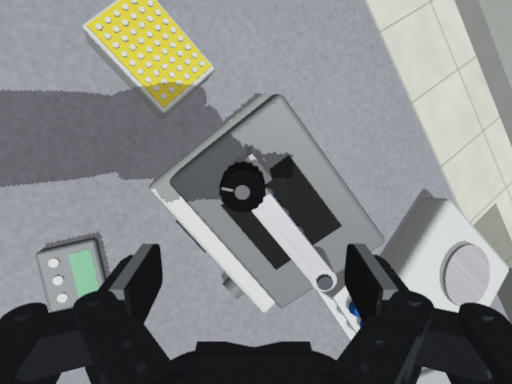

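The arm is closed (0.4° or less). The nut top is 32 mm above the arm's top face, which is the nut's own height, with the white mark at (228,188). One more regrasp will confirm it is really at its stop.

```bash
cat > m.py <<'E'
from h import *
im=vision.get_image("wrist"); L=(cloud(im)-q0)@D; g=im["image"].min(2).astype(int)
d=L[...,:2]-[-.0070,.0563]; r=np.hypot(d[...,0],d[...,1]); k=(abs(L[...,2]-.081)<.006)&(r>.008)&(r<.016)&(g>110)
q=d[k].mean(0); print("mark",k.sum(),q,np.degrees(np.arctan2(q[1],q[0])))
E
python3 - <<'E'
import m
from h import *
o,C=obs()
go(C,q0+D@np.array([-.007,.0563,.0718]))
print(R.from_matrix(deckrot(0).T@C).as_rotvec(degrees=True), D.T@C)
E
```

```text
mark 21 [-0.009  0.009] 135.1116622674695
shift cm [-0.01 -0.61 12.03] rot deg [0. 0. 0.]
[ -0.245   0.036 -52.684] [[ 0.606  0.795  0.002]
 [ 0.795 -0.606 -0.003]
 [-0.001  0.004 -1.   ]]
```

Emit:
move_arm(steps=[[[0,-0.6,3,0,0,0],[0,-0.6,6,0,0,0],[0,-0.6,9,0,0,0],[0,-0.6,11,0,0,0],[0,-0.6,12,0,0,0],[0,-0.6,12,0,0,0],[0,-0.6,12,0,0,0]]])

```text
time_s: 13.7
ee_pos: [0.5946, -0.0535, 0.1684]
ee_rot: [0.084, 0.845, 0.489, 0.199]
contact_force: [0.4, -0.2, 0.2]
finger_gap: 0.0855
finger_force: 0.0
```

Emit:
move_arm(steps=[[[0,0,0,0,0,0],[0,0,0,0,0,0],[0,0,0,0,0,0],[0,0,0,0,0,0],[0,0,0,0,0,0],[0,0,0,0,0,0],[0,0,0,0,0,0],[0,0,0,0,0,0],[0,0,0,0,0,4],[0,0,0,0,0,8],[0,0,0,0,0,12],[0,0,0,0,0,16],[0,0,0,0,0,20],[0,0,0,0,0,20]]], fingers=-1, squeeze=35)

```text
time_s: 15.1
ee_pos: [0.5962, -0.0533, 0.17]
ee_rot: [0.049, 0.916, 0.336, 0.213]
contact_force: [0.5, 1.8, 4.5]
finger_gap: 0.0352
finger_force: 36.3
```

```bash
python3 s.py|head -4
```

```text
15.1 [-0.297  0.243 -0.648  0.273  0.175  2.179] F deck [2.593 1.691 3.8  ] T [ 0.358 -0.198  0.713] 0.03515520866678449 36.26766622066498
local [-0.006  0.057  0.072]
0.13287123219909283 -0.008938352056928243
1 [0.19 0.13 0.  ]
```

Emit:
move_arm(steps=[[[0,0,0,0,0,0],[0,0,0,0,0,0],[0,0,0,0,0,0],[0,0,0,0,0,0],[0,0,0,0,0,0],[0,0,0,0,0,0],[0,0,-2,0,0,0],[0,0,-5,0,0,0],[0,0,-9,0,0,0],[0,0,-12,0,0,0],[0,0,-12,0,0,0]]], fingers=1)

```text
time_s: 16.2
ee_pos: [0.5455, -0.0607, 0.282]
ee_rot: [0.051, 0.916, 0.334, 0.214]
contact_force: [0.2, -0.9, 0.6]
finger_gap: 0.0855
finger_force: 0.0
```

```bash
python3 m.py; python3 s.py|head -2
python3 - <<'E'
from h import *
im=vision.get_image("wrist"); L=(cloud(im)-q0)@D
a=(L[...,2]>.045)&(L[...,2]<.053)&(abs(L[...,0]+.007)<.03)&(L[...,1]<.03)&(L[...,1]>-.06); q=L[a]; print(np.median(q[:,2]),cv2.fitLine(q[:,:2].astype(np.float32),cv2.DIST_HUBER,0,.01,.01).ravel())
E
```

```text
mark 22 [-0.009  0.009] 135.35052238024468
16.25 [-0.346  0.024 -0.586  0.562  0.193  2.135] F deck [-0.275 -0.514 -0.232] T [-0.045  0.467 -0.007] 0.08524165715873408 0.0
local [-0.006  0.056  0.193]
0.04841651363286435 [ 0.017 -1.    -0.007 -0.013]
```

The mark did not move under 0.7 N·m, so the nut is hard against its stop and the arm is closed.

```bash
python3 -c "
from station import robot; print(robot.finish_job())"
```

```text
the job is handed in; nothing more can be done
None
```

The hold-down arm is closed over the boss (within about 0.02 rad by camera), the hand nut is screwed down tight on it, and the job was handed in at about 16 s of the 53 s allowed; no verdict came back, and nothing else on the bench was touched.

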